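Clear a stack at the microscope bench

TASK

Take the stack on the bench apart and put everything away: the amber vial into the round cup stand, the white dish centred on the black disc of the square stage, the cardboard carton flat inside the shallow steel caddy, and the aluminium slide tray pushed under the low white hood, far end first, until it is fully home against the back stop with its grip fin sticking out at the front. Keep the vial and the dish upright all the while, and leave the green-lidded jar and the red-lidded pot standing where they are.

Things in the scene. Friction and masses are not known exactly. Their poses are not given: they have to be found in the camera images.
- tray: Bottom of the stack: flat aluminium slide tray, 140 (x) x 56 (y) x 14 mm high, loose, 0.16 kg. An upright grip fin stands on its near end: 24 mm long in x, 12 mm thick in y, centred at x = -55 mm, top 42 mm above the underside; pinch it along y to lift or push the tray. Origin: centre of the underside; +x points away from the fin, z up.
- carton: Closed cardboard carton, 84 (x) x 54 (y) x 32 mm high, rigid, about 0.11 kg, lying on the tray beyond the fin (carton's long side along the tray's). Origin: centre of the underside, x along the 84 mm, z up.
- dish: Round closed white dish, diameter 50 mm, 16 mm high, about 30 g, lying on the carton. Origin: centre of the underside, z up.
- vial: Amber vial with black cap, straight cylinder of diameter 28 mm, 54 mm high, about 35 g, standing on the dish at the top of the stack. Origin: centre of the underside, z up.
- stand: Place of the vial: fixed round grey cup stand, outer diameter 58 mm, rim 16 mm high, bore 46 mm in diameter with its floor 5 mm above the bench. Origin: centre of the underside.
- stage: Place of the dish: fixed white square stage plate, 100 x 100 mm, flat top 18 mm above the bench, with a black disc of diameter 60 mm inlaid flush at its centre and a small black knob low on its side. Origin: centre of the underside.
- caddy: Place of the carton: fixed shallow open steel caddy, outside 114 (x) x 84 (y) mm, walls 4 mm thick, rim 10 mm above the bench, inside 106 x 76 mm, floor 4 mm above the bench. The carton fits only with its long side along the caddy's x. Origin: centre of the underside.
- hood: Tray's place: fixed white hood, black mat on top, 100 (x) x 96 (y) x 34 mm high, open only at -x, towards the robot. Under it, on the bench, a space 80 wide, 26 mm high, from x = -50 mm (front) to a back stop at x = +45. Fully home, the tray (+x along the hood's +x) has its origin at x = -25 mm, y = 0 in the hood's frame and its fin 18 to 42 mm before the front. Origin: centre of the underside.
- jar: Bystander: white jar with green lid, diameter 62 mm, 93 mm high, loose. Leave it alone. Origin: centre of the underside.
- pot: Bystander: small white pot with red lid, diameter 42 mm, 42 mm high, loose. Leave it alone. Origin: centre of the underside.
There are look-alikes about, which are no part of the job. Leave any pink or yellow look-alike of the vial alone.

How it is judged:
At the end, for the whole second after the job is handed in: All at rest, level and upright: vial on the stand's floor (13 mm off centre at most), dish on the stage within 12 mm of the disc's centre, carton on the caddy's floor within 18 mm of its centre, tray on the bench under the hood, within 12 mm of the back stop, 15 mm sideways and 0.2 rad (horizontal distance between vial and stand below 0.013 m and z of vial in the frame of stand below 0.009 m and angle between each of vial, dish's own z axis and vertical below 0.12 rad and horizontal distance between dish and stage below 0.012 m and z of dish in the frame of stage between 0.013 and 0.023 m and horizontal distance between carton and caddy below 0.018 m and z of carton in the frame of caddy below 0.008 m and angle between each of carton, tray's own z axis and vertical below 0.08 rad and x of tray in the frame of hood above -0.037 m and y of tray in the frame of hood between -0.015 and 0.015 m and z of tray in the frame of hood below 0.006 m and angle between the x axis of tray and the x axis of hood, either way round below 0.2 rad and linear speed of each of vial, dish, carton, tray below 0.02 m/s); the robot touches nothing.
It fails at once if the vial or the dish is tipped by more than 0.6 rad (angle between any of vial, dish's own z axis and vertical above 0.6 rad).
It fails at once if the jar or the pot is moved by more than 25 mm or tipped by more than 0.4 rad (distance of any of jar, pot from where it was at the start of the episode above 0.025 m or angle between any of jar, pot's own z axis and vertical above 0.4 rad).
It also fails if it takes over 128 s, if anything falls off the work surface, if the arm or the gripper's body presses on something with over 40 N, if the wrist force passes 120 N, or if a joint passes its speed limit or range.

ROBOT

A 6-joint arm with a two-finger parallel gripper is mounted at the origin on the work surface. World frame = base frame: x ahead of the robot, y to its left, z up, the work surface at z = 0. Lengths are in m, angles in rad, forces in N, time in s.
With the tool pointing down it reaches from about 0.35 to 0.975 m from the base axis. Payload 4.9 kg.
Tool frame: the origin (TCP) lies on the centre line of the jaws, within the pads' length; the fingertips stand 14 mm ahead of it and the grasp point (between the pads) lies 5 mm behind it; x points along the fingers, z is the direction in which the jaws open and shut, and the axes are right-handed (so a half turn about x gives the same grasp; the last joint's range is limited). The gripper opens to 85 mm and grips with 20 to 120 N. Pads are 22 mm wide; open, the fingers measure 114 mm over their backs; the gripper's body (76 mm by 85 mm) begins 54 mm behind the grasp point. The pads swing forward as they close: fully open they stand 13 mm farther back than shut.
Start: joints at [-1.219, 0.053, 1.613, -0, 1.476, -0.119], TCP at [0.283, -0.557, 0.245] pointing down, gripper open.
Joint ranges: [-3.01, 3.01], [-1.01, 2.22], [0.06, 2.58], [-1.02, 4.17], [0.09, 2.62], [-3.14, 3.14]. Speed limits (rad/s): [2.57, 2.57, 3.14, 3.14, 3.14, 3.14].

INTERFACE

Orientations are given as a rotation vector (axis times angle).
In Python, from station import ctrl gives the robot as it stands.
- The arm moves only by the tool move_arm, never from a script. Its argument "increments" is a list that holds one entry, the list of rows, each a list of 4 numbers: the shift along the tool's x, y, z in units of 25 cm (1.0 is 25 cm), then the turn about the tool's x in units of 90 degrees (1.0 is 90 degrees). A call has 1 to 20 rows; each row shifts and turns the commanded pose from where the row before left it, along the tool's axes as they then stand; what a row does not reach is not made up. A row lasts 1/12 s, in which the tool goes at most 41.7 mm and 7.16 degrees, less where a joint would pass 70% of its speed; a pose out of reach is approached as far as the arm can. A call with a number of a shift or a turn outside -1 to 1 is refused whole. A call with a gripper value outside its range is refused whole. "gripper" is the closure, from 0 (fully open) to 1 (shut), set as the call begins (left out, the last holds). The fingers move at their own pace and stop on an object; "squeeze" is the grip in N (left out, the last holds). Time passes only in rows, so rows that do not move let the fingers close. It gives the time, the measured TCP pose, the force and the opening at its end, in the units of the state.
- ctrl.get_obs(): the state, without advancing time (a new reading comes with each control period).
- ctrl.get_image(name): name is "scene" or "top" or "wrist"; returns a dict with "pixels" (384x512x3 uint8, red, green, blue), "depth" (384x512 float32, m along the optical axis (not along the pixel's ray), 0 where there is no reading), "K" (3x3 intrinsics, pixels), "k1" (the pictures are not rectified: a ray, as slopes to the right and down, at radius r is drawn at 1 + k1 r^2 times it, then the intrinsics apply), "extrinsics" (4x4, takes a point from camera to world coordinates); the wrist camera has in their place "tool_from_camera" (4x4, takes a point from camera to tool coordinates, whose origin is the TCP and whose axes are the tool frame's). Camera axes: x right, y up, looking along -z (the intrinsics and any distortion apply to the point x, -y, -z); pixel columns grow to the right and rows downward; lengths in m; the calibration is good to about 2 mm. A picture is of the moment at which its call begins: read the wrist's pose just before it.
- ctrl.finish_job(): hands the job in, once; it reports no verdict.
Trained networks look in the newest picture that a camera, given by its name, has taken for a name from the list of things; names that differ only in an ending like _2 or _b are one class to them, and where a whole thing is asked for, a point or a joint stands for the part that bears it (a point fixed in the world has none). Each returns a list of dicts, best first, with "score" (0 to 1); they miss things now and then, are a little off and sometimes report something else, mostly with a low value. They report only what shows in the picture. A call takes as long as a camera call. They do not tell look-alikes from the thing itself.
- ctrl.trace(camera, target): "region" (384x512 bool, what is visible of it) and "pixel" ([row, column] in pixels, amid what is visible of it).
The state is a dict: "t": time; "q": joint angles; "dq": joint speeds; "effort": joint torques, N m; "tool_pos": TCP position; "tool_rot": TCP orientation; "contact_force": force on the tool from outside, world axes, zero at the start; "wrist_torque": the same for the moment, N m; "opening": finger opening in m.
Only numpy, scipy, OpenCV 4.12 (cv2) and the standard library are available. Lean on these libraries where they do the work, as an engineer would, in place of code of your own. Each camera call takes 0.05 s, during which the arm holds its last target. There are 200 camera calls.

## Working session

There is one attempt and no reset: what is moved stays moved. The work goes in short steps, Python scripts to look and compute and a tool call to move; the robot and the scene stay as the last step left them, time stands still between calls to the robot, and variables do not carry over. Pictures are saved under pics/ and viewed, about 12 in all and at most 16, crops included, and the job is handed in when it is done.

Besides the shell and the picture viewer there is one more tool, called after ">>>" as name(argument=value, ...) on one line, values as JSON. move_arm: Moves the arm, as the interface text tells. Shifts and turns lie within -1 to 1; 1 stands for 25 cm of shift or 90 degrees of turn. Its arguments: {"type":"object","properties":{"increments":{"type":"array","items":{"type":"array","items":{"type":"array","items":{"type":"number","minimum":-1,"maximum":1}}}},"gripper":{"type":"number"},"squeeze":{"type":"number"}},"required":["increments"]}

```bash
mkdir -p pics; ls
cat > h.py <<'E'
import numpy as np, cv2
from scipy.spatial.transform import Rotation as R
from station import ctrl
def cam(name):
    o=ctrl.get_obs(); im=ctrl.get_image(name)
    if name=='wrist':
        T=np.eye(4);T[:3,:3]=R.from_rotvec(o['tool_rot']).as_matrix();T[:3,3]=o['tool_pos']
        im['E']=T@np.array(im['tool_from_camera'])
    else: im['E']=np.array(im['extrinsics'])
    return im
def save(im,fn): cv2.imwrite('pics/'+fn,im['pixels'][:,:,::-1])
def rays(im,rc):
    rc=np.atleast_2d(rc).astype(float); K=np.array(im['K'])
    D=np.array([im['k1'],0,0,0,0],float)
    p=cv2.undistortPoints(rc[:,::-1].reshape(-1,1,2).copy(),K,D)[:,0]
    return np.c_[p[:,0],-p[:,1],-np.ones(len(p))]
def pts(im,rc):
    rc=np.atleast_2d(rc); d=im['depth'][rc[:,0].astype(int),rc[:,1].astype(int)]
    P=rays(im,rc)*d[:,None]; P=P[d>0]
    return P@im['E'][:3,:3].T+im['E'][:3,3]
def atz(im,rc,z):
    v=rays(im,rc)@im['E'][:3,:3].T; o=im['E'][:3,3]
    return o+v*((z-o[2])/v[:,2])[:,None]
def region(im,mask): return pts(im,np.argwhere(mask))
E
cat > a.py <<'E'
from h import *
np.set_printoptions(precision=3,suppress=True)
o=ctrl.get_obs();print(o['tool_pos'],R.from_rotvec(o['tool_rot']).as_matrix(),o['opening'],o['contact_force'])
for c in ['top','scene']:
    im=cam(c);save(im,c+'0.png');print(c,im['E'][:3,3],im['depth'].max())
    for n in 'tray carton dish vial stand stage caddy hood jar pot'.split():
        for r in ctrl.trace(c,n)[:3]:
            P=region(im,r['region'])
            if len(P)<5: print(n,r['score'],r['pixel'],'few');continue
            zt=np.percentile(P[:,2],95);Q=P[P[:,2]>zt-.006]
            xy=Q[:,:2].astype(np.float32);rect=cv2.minAreaRect(xy)
            print(n,round(r['score'],2),np.round(r['pixel']),len(P),'zt',round(zt,4),'rect',np.round(rect[0],3),np.round(rect[1],3),round(rect[2],1))
E
python3 a.py
```

```text
pics
[ 0.283 -0.556  0.244] [[-0.001  0.891  0.454]
 [ 0.002  0.454 -0.891]
 [-1.     0.    -0.002]] 0.08525856492703573 [ 0.36   0.679 -0.426]
top [0.482 0.009 0.879] 1.7252995
tray 0.76 [175. 221.] 514 zt 0.0424 rect [0.612 0.114] [0.041 0.119] 69.7
carton 0.89 [140. 231.] 509 zt 0.0483 rect [0.626 0.102] [0.055 0.084] 71.9
dish 0.5 [157. 226.] 186 zt 0.064 rect [0.619 0.099] [0.042 0.046] 46.4
vial 0.58 [139. 183.] 186 zt 0.056 rect [0.655 0.196] [0.026 0.026] 3.1
vial 0.5 [180. 180.] 161 zt 0.056 rect [0.564 0.201] [0.028 0.025] 64.2
vial 0.47 [153. 218.] 193 zt 0.1176 rect [0.618 0.102] [0.025 0.026] 89.5
stand 0.65 [182. 395.] 443 zt 0.0169 rect [ 0.564 -0.298] [0.055 0.053] 30.7
stage 0.56 [174. 136.] 1795 zt 0.0203 rect [0.566 0.317] [0.108 0.101] 9.8
caddy 0.65 [257. 391.] 1773 zt 0.01 rect [ 0.385 -0.299] [0.087 0.115] 78.2
hood 0.91 [155. 317.] 1711 zt 0.0366 rect [ 0.625 -0.119] [0.101 0.094] 11.0
jar 0.57 [244. 127.] 926 zt 0.0945 rect [0.407 0.323] [0.061 0.06 ] 2.1
jar 0.35 [162. 228.] 519 zt 0.0485 rect [0.626 0.102] [0.054 0.084] 71.6
pot 0.59 [221. 266.] 224 zt 0.04
[... 343 characters left out ...]
9 0.103] [0.027 0.026] 10.4
vial 0.83 [306. 280.] 305 zt 0.0549 rect [0.655 0.196] [0.027 0.025] 0.6
vial 0.59 [282. 311.] 261 zt 0.0541 rect [0.567 0.199] [0.025 0.022] 55.8
stand 0.91 [150. 168.] 349 zt 0.0167 rect [ 0.566 -0.3  ] [0.056 0.054] 82.6
stage 0.58 [325. 352.] 2979 zt 0.0195 rect [0.565 0.317] [0.109 0.1  ] 8.7
stage 0.55 [263. 254.] 262 zt 0.0631 rect [0.625 0.106] [0.038 0.046] 42.6
caddy 0.84 [124. 222.] 868 zt 0.0101 rect [ 0.385 -0.3  ] [0.088 0.116] 78.7
hood 0.68 [202. 193.] 1966 zt 0.036 rect [ 0.625 -0.121] [0.102 0.098] 11.2
jar 0.65 [263. 412.] 1470 zt 0.0938 rect [0.409 0.321] [0.06  0.062] 52.2
pot 0.6 [194. 278.] 320 zt 0.0433 rect [0.464 0.006] [0.037 0.039] 45.4
```

View pics/top0.png

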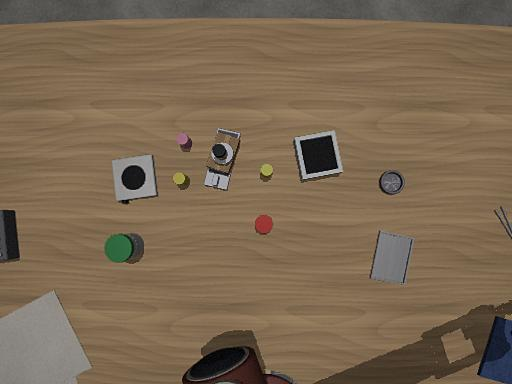

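View pics/scene0.png

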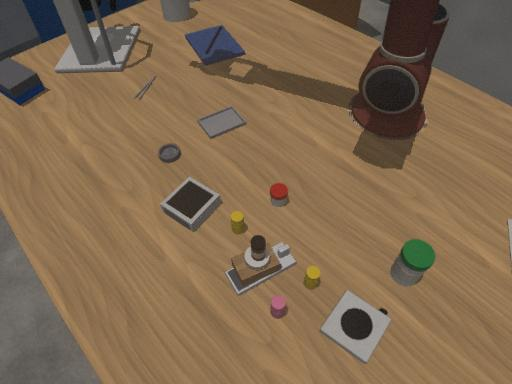

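```bash
cat > g.py <<'E'
import sys
from h import *
# usage: g.py x y z thetadeg
def go(x,y,z,th):
    o=ctrl.get_obs(); M=R.from_rotvec(o['tool_rot']).as_matrix(); p=o['tool_pos']
    t0=np.degrees(np.arctan2(M[1,1],M[0,1])); d=np.array([x,y,z])-p; c,s=np.cos(np.radians(th)),np.sin(np.radians(th))
    turn=((t0-th+180)%360-180)/90
    u=np.array([-d[2],d[0]*c+d[1]*s,d[0]*s-d[1]*c])/.25
    n=int(np.ceil(max(np.linalg.norm(u)/.15,1))); m=int(np.ceil(abs(turn)/.075))
    print('now',p.round(4),round(t0,1),'tilt',M[2].round(3),'turn',round(turn,3),'rows',m,'shift',u.round(3),'rows',n,'each',(u/n).round(4),'turn each',round(turn/max(m,1),4))
if __name__=='__main__': go(*map(float,sys.argv[1:5]))
E
python3 g.py 0.6185 0.1025 0.245 -18
```

```text
now [ 0.2835 -0.557   0.2453] 27.0 tilt [-1. -0.  0.] turn 0.5 rows 7 shift [ 1.000e-03  4.590e-01 -2.923e+00] rows 20 each [ 1.000e-04  2.300e-02 -1.461e-01] turn each 0.0714
```

>>> move_arm(increments=[[[0, 0, 0, 0.0714], [0, 0, 0, 0.0714], [0, 0, 0, 0.0714], [0, 0, 0, 0.0714], [0, 0, 0, 0.0714], [0, 0, 0, 0.0714], [0, 0, 0, 0.0714], [0, 0.023, -0.146, 0], [0, 0.023, -0.146, 0], [0, 0.023, -0.146, 0], [0, 0.023, -0.146, 0], [0, 0.023, -0.146, 0], [0, 0.023, -0.146, 0], [0, 0.023, -0.146, 0], [0, 0.023, -0.146, 0], [0, 0.023, -0.146, 0], [0, 0.023, -0.146, 0], [0, 0.023, -0.146, 0], [0, 0.023, -0.146, 0], [0, 0.023, -0.146, 0]]], gripper=0, squeeze=30)

```text
t: 2.77
tool_pos: [0.5018, -0.1271, 0.2457]
tool_rot: [1.437, 1.043, -1.436]
contact_force: [0.3, -0.0, 0.5]
opening: 0.0858
```

>>> move_arm(increments=[[[0, 0.023, -0.146, 0], [0, 0.023, -0.146, 0], [0, 0.023, -0.146, 0], [0, 0.023, -0.146, 0], [0, 0.023, -0.146, 0], [0, 0.023, -0.146, 0], [0, 0.023, -0.146, 0], [0, 0, 0, 0], [0, 0, 0, 0]]])

```text
t: 3.52
tool_pos: [0.6188, 0.1034, 0.2449]
tool_rot: [1.434, 1.046, -1.435]
contact_force: [-0.0, -0.5, -0.6]
opening: 0.0855
```

```bash
python3 g.py 0.6185 0.1025 0.245 -18
cat > w.py <<'E'
from h import *
import sys
np.set_printoptions(precision=4,suppress=True)
im=cam('wrist');save(im,sys.argv[1])
for n in sys.argv[2:]:
    for r in ctrl.trace('wrist',n)[:3]:
        P=region(im,r['region'])
        if len(P)<5: print(n,r['score'],r['pixel'],'few');continue
        zt=np.percentile(P[:,2],95);Q=P[P[:,2]>zt-.005]
        xy=Q[:,:2].astype(np.float32);rect=cv2.minAreaRect(xy);c=cv2.minEnclosingCircle(xy)
        print(n,round(r['score'],2),np.round(r['pixel']),len(P),'zt',round(zt,4),'rect',np.round(rect[0],4),np.round(rect[1],4),round(rect[2],1),'circ',np.round(c[0],4),round(c[1],4))
E
python3 w.py w1.png vial dish carton tray
```

```text
now [0.6188 0.1034 0.2449] -17.8 tilt [-1.    -0.001  0.   ] turn 0.002 rows 1 shift [-0.    -0.     0.004] rows 1 each [-0.0004 -0.0001  0.0039] turn each 0.0018
vial 0.79 [159. 161.] 1010 zt 0.0562 rect [0.6548 0.1943] [0.0268 0.0266] 23.6 circ [0.655  0.1947] 0.0142
vial 0.61 [182. 260.] 1284 zt 0.1181 rect [0.618  0.1019] [0.0269 0.0272] 72.1 circ [0.6181 0.1021] 0.0142
vial 0.6 [167. 363.] 989 zt 0.056 rect [0.585  0.0003] [0.0267 0.0266] 36.1 circ [0.585  0.0005] 0.014
dish 0.68 [157. 262.] 1269 zt 0.0643 rect [0.6248 0.0993] [0.049  0.0406] 72.0 circ [0.6204 0.1008] 0.0251
carton 0.58 [133. 253.] 2347 zt 0.0485 rect [0.625  0.1009] [0.0541 0.0839] 72.3 circ [0.6257 0.1006] 0.0487
tray 0.86 [203. 256.] 2244 zt 0.0431 rect [0.6103 0.1029] [0.0338 0.1226] 84.6 circ [0.6114 0.1147] 0.0615
```

View pics/w1.png

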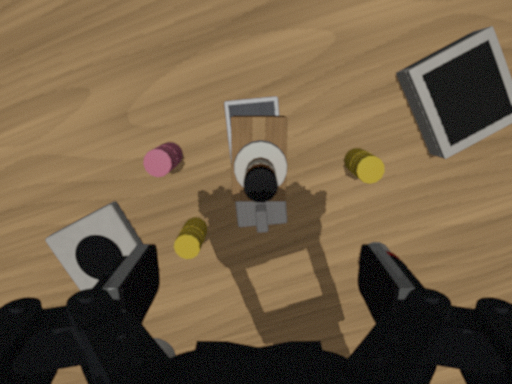

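>>> move_arm(increments=[[[0.1, 0, 0.005, 0], [0.1, 0, 0, 0], [0.1, 0, 0, 0], [0.1, 0, 0, 0], [0.1, 0, 0, 0], [0.05, 0, 0, 0], [0.038, 0, 0, 0], [0, 0, 0, 0], [0, 0, 0, 0]]])

```text
t: 4.52
tool_pos: [0.6186, 0.1002, 0.0991]
tool_rot: [1.438, 1.043, -1.437]
contact_force: [-0.2, -0.6, 0.8]
opening: 0.0856
```

>>> move_arm(increments=[[[0, 0, 0, 0], [0, 0, 0, 0], [0, 0, 0, 0], [0, 0, 0, 0], [0, 0, 0, 0], [0, 0, 0, 0], [0, 0, 0, 0], [0, 0, 0, 0], [0, 0, 0, 0], [0, 0, 0, 0], [0, 0, 0, 0], [0, 0, 0, 0]]], gripper=1, squeeze=25)

```text
t: 5.52
tool_pos: [0.6186, 0.1006, 0.0991]
tool_rot: [1.438, 1.043, -1.436]
contact_force: [-0.3, 0.8, 5.3]
opening: 0.0273
```

>>> move_arm(increments=[[[-0.02, 0, 0, 0], [-0.05, 0, 0, 0], [-0.08, 0, 0, 0], [-0.08, 0, 0, 0], [-0.08, 0, 0, 0], [0, 0, 0, 0], [0, 0, 0, 0]]])

```text
t: 6.1
tool_pos: [0.619, 0.1005, 0.1775]
tool_rot: [1.439, 1.042, -1.434]
contact_force: [-0.4, 0.3, -0.4]
opening: 0.0275
```

```bash
python3 g.py 0.565 -0.299 0.16 -18;python3 w.py w2.png vial dish
```

```text
now [0.619  0.1005 0.1775] -18.0 tilt [-1.     0.003 -0.001] turn -0.0 rows 1 shift [0.07  0.289 1.586] rows 11 each [0.0064 0.0262 0.1442] turn each -0.0001
vial 0.89 [184. 384.] 1606 zt 0.056 rect [0.5852 0.0004] [0.0273 0.027 ] 31.8 circ [0.5852 0.0003] 0.0142
vial 0.67 [262. 171.] 1000 zt 0.0558 rect [0.5976 0.1628] [0.0169 0.1152] 37.2 circ [0.6014 0.1657] 0.0578
vial 0.65 [270. 259.] 6159 zt 0.1962 rect [0.618  0.1005] [0.0272 0.0279] 47.3 circ [0.6178 0.1004] 0.0145
dish 0.73 [183. 258.] 3258 zt 0.0642 rect [0.6228 0.0998] [0.0489 0.0448] 73.7 circ [0.6205 0.1008] 0.0249
```

>>> move_arm(increments=[[[0, 0.013, 0.072, 0], [0, 0.026, 0.144, 0], [0, 0.026, 0.144, 0], [0, 0.026, 0.144, 0], [0, 0.026, 0.144, 0], [0, 0.026, 0.144, 0], [0, 0.026, 0.144, 0], [0, 0.026, 0.144, 0], [0, 0.026, 0.144, 0], [0, 0.026, 0.144, 0], [0, 0.026, 0.144, 0], [0, 0.015, 0.072, 0], [0, 0, 0, 0], [0, 0, 0, 0], [0, 0, 0, 0]]])

```text
t: 7.5
tool_pos: [0.5637, -0.2974, 0.1743]
tool_rot: [1.437, 1.047, -1.438]
contact_force: [-0.5, 0.4, 0.3]
opening: 0.0275
```

```bash
python3 w.py w3.png vial stand; python3 g.py 0.566 -0.299 0.041 -18
```

```text
vial 0.96 [270. 258.] 6262 zt 0.193 rect [ 0.5629 -0.2976] [0.027  0.0281] 75.2 circ [ 0.5628 -0.2976] 0.0144
stand 0.76 [172. 259.] 3355 zt 0.0177 rect [ 0.5644 -0.3012] [0.0559 0.0567] 71.9 circ [ 0.5644 -0.3009] 0.0289
now [ 0.5643 -0.2969  0.1753] -17.9 tilt [-1.    -0.001 -0.   ] turn 0.001 rows 1 shift [0.537 0.009 0.006] rows 4 each [0.1343 0.0023 0.0014] turn each 0.001
```

View pics/w3.png

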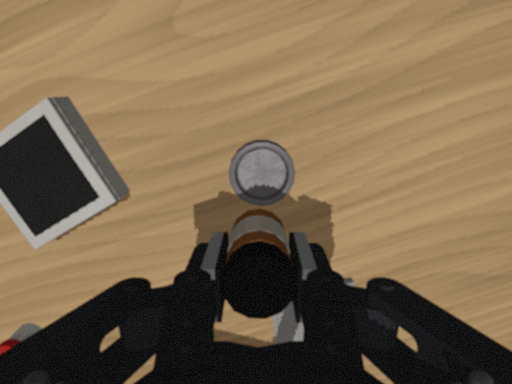

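>>> move_arm(increments=[[[0.08, 0.011, 0.011, 0], [0.12, 0, 0, 0], [0.12, 0, 0, 0], [0.1, 0, 0, 0], [0.06, 0, 0, 0], [0.03, 0, 0, 0], [0.01, 0, 0, 0], [0, 0, 0, 0], [0, 0, 0, 0], [0, 0, 0, 0]]])

```text
t: 8.48
tool_pos: [0.5673, -0.3026, 0.048]
tool_rot: [1.437, 1.04, -1.435]
contact_force: [0.5, -0.3, -0.5]
opening: 0.0277
```

>>> move_arm(increments=[[[0.012, 0, 0, 0], [0.008, 0, 0, 0], [0.004, 0, 0, 0], [0.004, 0, 0, 0], [0, 0, 0, 0], [0, 0, 0, 0], [0, 0, 0, 0]]])

```text
t: 9.07
tool_pos: [0.567, -0.3023, 0.0419]
tool_rot: [1.437, 1.042, -1.436]
contact_force: [-3.7, 2.8, 11.6]
opening: 0.0274
```

>>> move_arm(increments=[[[0, 0, 0, 0], [0, 0, 0, 0], [0, 0, 0, 0], [0, 0, 0, 0], [0, 0, 0, 0], [0, 0, 0, 0], [0, 0, 0, 0], [0, 0, 0, 0], [-0.05, 0, 0, 0], [-0.1, 0, 0, 0], [-0.1, 0, 0, 0], [-0.1, 0, 0, 0], [-0.1, 0, 0, 0], [-0.1, 0, 0, 0], [0, 0, 0, 0]]], gripper=0)

```text
t: 10.32
tool_pos: [0.569, -0.3038, 0.1847]
tool_rot: [1.438, 1.032, -1.43]
contact_force: [0.5, -1.5, 1.4]
opening: 0.0854
```

```bash
python3 w.py w4.png vial stand; python3 g.py 0.6205 0.1008 0.180 -18
```

```text
vial 0.81 [188. 254.] 1315 zt 0.0611 rect [ 0.5657 -0.3025] [0.0266 0.0277] 70.6 circ [ 0.5657 -0.3024] 0.014
stand 0.85 [164. 248.] 2019 zt 0.0182 rect [ 0.5644 -0.3008] [0.057  0.0567] 81.0 circ [ 0.5643 -0.3008] 0.029
now [ 0.566  -0.3018  0.1768] -18.0 tilt [-1.     0.001  0.   ] turn -0.0 rows 1 shift [-0.013 -0.29  -1.599] rows 11 each [-0.0012 -0.0264 -0.1454] turn each -0.0001
```

>>> move_arm(increments=[[[0, -0.013, -0.073, 0], [0, -0.026, -0.145, 0], [0, -0.026, -0.145, 0], [0, -0.026, -0.145, 0], [0, -0.026, -0.145, 0], [0, -0.026, -0.145, 0], [0, -0.026, -0.145, 0], [0, -0.026, -0.145, 0], [0, -0.026, -0.145, 0], [0, -0.026, -0.145, 0], [0, -0.026, -0.145, 0], [0, -0.017, -0.075, 0], [0, 0, 0, 0], [0, 0, 0, 0], [0, 0, 0, 0]]])

```text
t: 11.72
tool_pos: [0.6197, 0.0998, 0.1748]
tool_rot: [1.435, 1.045, -1.439]
contact_force: [-0.4, 0.5, 0.3]
opening: 0.0852
```

```bash
python3 w.py w5.png dish carton tray; python3 g.py 0.6205 0.1008 0.066 -18
```

```text
carton 0.56 [148. 250.] 3945 zt 0.0484 rect [0.6249 0.1011] [0.0541 0.0847] 72.1 circ [0.6252 0.1009] 0.0495
now [0.6204 0.0992 0.1761] -18.1 tilt [-1. -0.  0.] turn -0.001 rows 1 shift [ 0.44  -0.002 -0.006] rows 3 each [ 0.1467 -0.0005 -0.002 ] turn each -0.0012
```

View pics/w5.png

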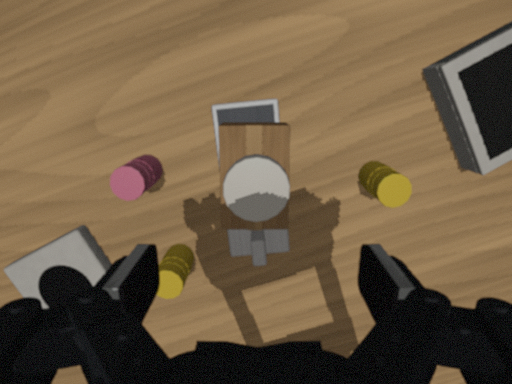

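>>> move_arm(increments=[[[0.08, 0, -0.006, 0], [0.12, 0, 0, 0], [0.1, 0, 0, 0], [0.08, 0, 0, 0], [0.04, 0, 0, 0], [0.02, 0, 0, 0], [0, 0, 0, 0], [0, 0, 0, 0], [0, 0, 0, 0]]])

```text
t: 12.67
tool_pos: [0.6223, 0.1019, 0.0683]
tool_rot: [1.439, 1.042, -1.434]
contact_force: [-0.4, -0.5, 0.9]
opening: 0.085
```

>>> move_arm(increments=[[[0.012, 0, 0, 0], [0, 0, 0, 0], [0, 0, 0, 0], [0, 0, 0, 0], [0, 0, 0, 0], [0, 0, 0, 0], [0, 0, 0, 0], [0, 0, 0, 0], [0, 0, 0, 0], [0, 0, 0, 0], [0, 0, 0, 0], [0, 0, 0, 0]]], gripper=1, squeeze=25)

```text
t: 13.67
tool_pos: [0.6215, 0.1021, 0.0641]
tool_rot: [1.438, 1.043, -1.436]
contact_force: [-1.0, 0.8, 4.8]
opening: 0.0483
```

```bash
python3 g.py 0.6205 0.1008 0.066 -18; python3 w.py w6.png dish
```

```text
now [0.6215 0.1021 0.0641] -18.0 tilt [-1.     0.001 -0.001] turn -0.0 rows 1 shift [-0.008 -0.002  0.006] rows 1 each [-0.0077 -0.0022  0.006 ] turn each -0.0001
dish 0.56 [253. 258.] 10101 zt 0.064 rect [0.6215 0.102 ] [0.0486 0.0494] 74.1 circ [0.6213 0.102 ] 0.0251
```

View pics/w6.png

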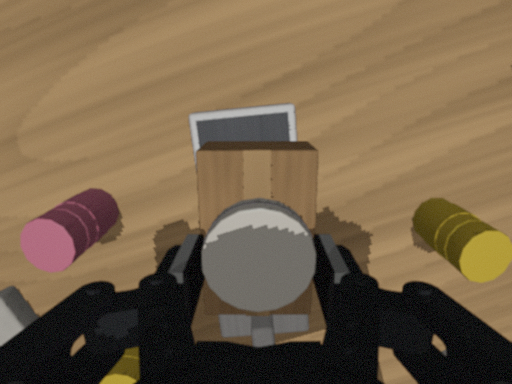

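>>> move_arm(increments=[[[-0.01, 0, 0, 0], [-0.03, 0, 0, 0], [-0.08, 0, 0, 0], [-0.1, 0, 0, 0], [-0.1, 0, 0, 0], [-0.1, 0, 0, 0], [0, 0, 0, 0]]])

```text
t: 14.35
tool_pos: [0.624, 0.1021, 0.175]
tool_rot: [1.443, 1.038, -1.428]
contact_force: [0.9, -0.3, 1.0]
opening: 0.0488
```

```bash
python3 g.py 0.565 0.316 0.170 -18; python3 w.py w7.png dish carton
```

```text
now [0.624  0.1021 0.175 ] -18.0 tilt [-1.     0.009 -0.003] turn -0.0 rows 1 shift [ 0.02  -0.489 -0.741] rows 6 each [ 0.0033 -0.0815 -0.1234] turn each -0.0001
dish 0.79 [254. 258.] 10017 zt 0.1749 rect [0.6241 0.1019] [0.0486 0.0495] 77.2 circ [0.624  0.1019] 0.0251
carton 0.64 [162. 260.] 5121 zt 0.0483 rect [0.636  0.0975] [0.0541 0.061 ] 72.0 circ [0.6357 0.0975] 0.0405
```

>>> move_arm(increments=[[[0, -0.04, -0.061, 0], [0, -0.08, -0.123, 0], [0, -0.08, -0.123, 0], [0, -0.08, -0.123, 0], [0, -0.08, -0.123, 0], [0, -0.08, -0.123, 0], [0, -0.04, -0.061, 0], [0, 0, 0, 0], [0, 0, 0, 0], [0, 0, 0, 0]]])

```text
t: 15.33
tool_pos: [0.5633, 0.3133, 0.1666]
tool_rot: [1.434, 1.044, -1.44]
contact_force: [0.2, -0.7, -0.0]
opening: 0.0489
```

```bash
cat > disc.py <<'E'
from h import *
import sys
im=cam('wrist');save(im,sys.argv[1]);g=im['pixels'].astype(int)
for n in ['dish','stage']:
    for r in ctrl.trace('wrist',n)[:2]:
        m=r['region'];print(n,r['score'],np.round(r['pixel']),np.median(region(im,m),0).round(4))
        if n=='stage':
            box=cv2.convexHull(np.argwhere(m)[:,::-1].astype(np.int32)); f=np.zeros(m.shape,np.uint8);cv2.fillPoly(f,[box],1)
            d=(f>0)&(g.sum(2)<120)
            P=region(im,d);P=P[(P[:,2]<.03)&(P[:,2]>.008)];c=cv2.minEnclosingCircle(P[:,:2].astype(np.float32)); rr=cv2.minAreaRect(region(im,f>0)[:,:2].astype(np.float32))
            print('disc',len(P),np.round(c,4) if 0 else c,'med z',np.median(P[:,2]),rr)
E
python3 disc.py w8.png; python3 g.py 0.565 0.316 0.09 -18
```

```text
dish 0.81 [254. 260.] [0.5663 0.3119 0.1654]
stage 0.55 [159. 252.] [0.5803 0.3106 0.0192]
disc 3229 ((0.5673303604125977, 0.3175599277019501), 0.028948137536644936) med z 0.019546477259643535 ((0.564685583114624, 0.31905609369277954), (0.1072128638625145, 0.1081690788269043), 8.418874740600586)
now [0.5641 0.3129 0.1677] -18.1 tilt [-1.    -0.001  0.001] turn -0.001 rows 1 shift [ 0.311 -0.    -0.013] rows 3 each [ 1.036e-01 -1.000e-04 -4.300e-03] turn each -0.0012
```

View pics/w8.png

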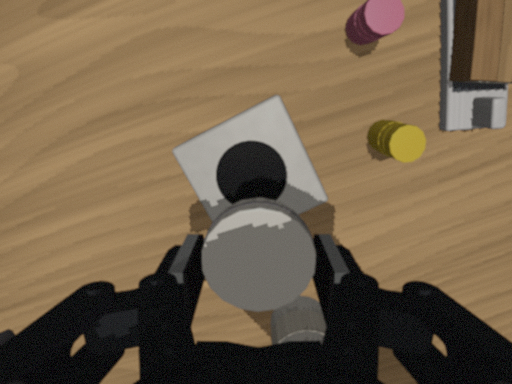

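>>> move_arm(increments=[[[0.08, 0.005, -0.021, 0], [0.12, 0, 0, 0], [0.12, 0, 0, 0], [0.1, 0, 0, 0], [0.05, 0, 0, 0], [0.03, 0, 0, 0], [0.01, 0, 0, 0], [0, 0, 0, 0], [0, 0, 0, 0], [0, 0, 0, 0]]])

```text
t: 16.32
tool_pos: [0.568, 0.3194, 0.043]
tool_rot: [1.44, 1.043, -1.434]
contact_force: [0.7, -0.1, -0.9]
opening: 0.049
```

>>> move_arm(increments=[[[0.01, 0, 0.005, 0], [0.008, 0, 0, 0], [0.005, 0, 0, 0], [0, 0, 0, 0], [0, 0, 0, 0], [0, 0, 0, 0]]])

```text
t: 16.82
tool_pos: [0.5666, 0.3178, 0.0361]
tool_rot: [1.437, 1.044, -1.436]
contact_force: [-1.8, -1.8, 5.2]
opening: 0.0487
```

Contact of 5 N: landed. Release and rise.

>>> move_arm(increments=[[[0, 0, 0, 0], [0, 0, 0, 0], [0, 0, 0, 0], [0, 0, 0, 0], [0, 0, 0, 0], [0, 0, 0, 0], [0, 0, 0, 0], [-0.05, 0, 0, 0], [-0.1, 0, 0, 0], [-0.1, 0, 0, 0], [-0.1, 0, 0, 0], [-0.1, 0, 0, 0], [-0.1, 0, 0, 0], [0, 0, 0, 0]]], gripper=0)

```text
t: 17.98
tool_pos: [0.5695, 0.3192, 0.181]
tool_rot: [1.447, 1.041, -1.425]
contact_force: [0.2, 0.6, 0.4]
opening: 0.0854
```

```bash
python3 w.py w9.png dish stage; python3 g.py 0.625 0.101 0.18 -18
```

```text
dish 0.84 [184. 264.] 2712 zt 0.0362 rect [0.5662 0.3175] [0.0481 0.0495] 72.3 circ [0.5661 0.3175] 0.025
dish 0.24 [ 44. 481.] 5267 zt 0.0482 rect [0.6197 0.1139] [0.0369 0.0679] 74.8 circ [0.6191 0.1124] 0.0378
stage 0.57 [151. 260.] 9774 zt 0.0203 rect [0.5637 0.3168] [0.1083 0.1005] 8.8 circ [0.5682 0.3175] 0.0691
now [0.5662 0.3177 0.173 ] -18.0 tilt [-1.     0.001 -0.   ] turn -0.0 rows 1 shift [-0.028  0.491  0.752] rows 6 each [-0.0046  0.0819  0.1253] turn each -0.0001
```

>>> move_arm(increments=[[[0, 0.04, 0.062, 0], [0, 0.082, 0.125, 0], [0, 0.082, 0.125, 0], [0, 0.082, 0.125, 0], [0, 0.082, 0.125, 0], [0, 0.082, 0.125, 0], [0, 0.041, 0.063, 0], [0, 0, 0, 0], [0, 0, 0, 0], [0, 0, 0, 0]]])

```text
t: 18.97
tool_pos: [0.6241, 0.1021, 0.1711]
tool_rot: [1.435, 1.046, -1.439]
contact_force: [-0.1, -0.7, 0.8]
opening: 0.0853
```

```bash
python3 w.py w10.png carton tray; python3 g.py 0.625 0.101 0.040 -18
```

```text
carton 0.6 [178. 259.] 7546 zt 0.0484 rect [0.6247 0.1011] [0.0541 0.0849] 72.0 circ [0.6249 0.1008] 0.0495
tray 0.59 [126. 256.] 3396 zt 0.0433 rect [0.6113 0.1201] [0.1229 0.0176] 1.3 circ [0.6114 0.1145] 0.0616
now [0.6244 0.1028 0.172 ] -17.9 tilt [-1.    -0.001  0.   ] turn 0.001 rows 1 shift [0.528 0.004 0.006] rows 4 each [0.132  0.0011 0.0016] turn each 0.0011
```

>>> move_arm(increments=[[[0.08, 0.003, 0.006, 0], [0.12, 0, 0, 0], [0.12, 0, 0, 0], [0.1, 0, 0, 0], [0.07, 0, 0, 0], [0.03, 0, 0, 0], [0.01, 0, 0, 0], [0, 0, 0, 0], [0, 0, 0, 0], [0, 0, 0, 0]]])

```text
t: 19.95
tool_pos: [0.6267, 0.1, 0.0422]
tool_rot: [1.439, 1.042, -1.434]
contact_force: [0.6, 0.5, -0.4]
opening: 0.0854
```

>>> move_arm(increments=[[[0, 0, 0, 0], [0, 0, 0, 0], [0, 0, 0, 0], [0, 0, 0, 0], [0, 0, 0, 0], [0, 0, 0, 0], [0, 0, 0, 0], [0, 0, 0, 0], [0, 0, 0, 0], [0, 0, 0, 0], [0, 0, 0, 0]]], gripper=1, squeeze=45)

```text
t: 20.87
tool_pos: [0.6261, 0.0998, 0.0413]
tool_rot: [1.438, 1.043, -1.435]
contact_force: [-0.7, 1.3, 5.5]
opening: 0.0532
```

>>> move_arm(increments=[[[-0.01, 0, 0, 0], [-0.03, 0, 0, 0], [-0.08, 0, 0, 0], [-0.1, 0, 0, 0], [-0.1, 0, 0, 0], [-0.1, 0, 0, 0], [-0.1, 0, 0, 0], [0, 0, 0, 0], [0, 0, 0, 0]]])

```text
t: 21.62
tool_pos: [0.6261, 0.0998, 0.1718]
tool_rot: [1.439, 1.042, -1.434]
contact_force: [0.3, -0.2, -1.3]
opening: 0.0528
```

```bash
python3 w.py w11.png carton tray; python3 g.py 0.386 -0.2995 0.17 -11.3
```

```text
carton 0.74 [244. 257.] 24432 zt 0.1787 rect [0.6274 0.0994] [0.0551 0.0795] 72.3 circ [0.6286 0.0988] 0.0461
tray 0.71 [131. 249.] 3254 zt 0.0166 rect [0.663  0.0957] [0.0564 0.0426] 77.3 circ [0.6625 0.0956] 0.0342
now [0.6238 0.0997 0.1674] -18.0 tilt [-1.    -0.004  0.001] turn -0.075 rows 1 shift [-0.01  -0.62   1.752] rows 13 each [-0.0008 -0.0477  0.1348] turn each -0.0746
```

View pics/w11.png

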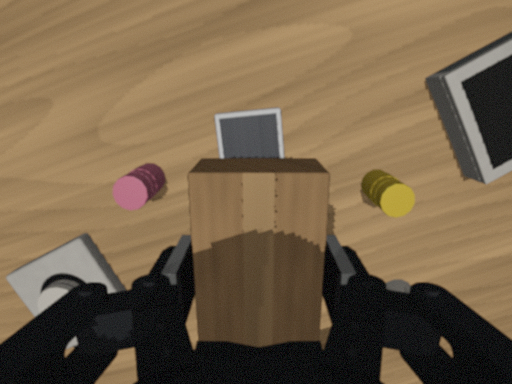

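>>> move_arm(increments=[[[0, 0, 0, -0.075], [0, -0.024, 0.068, 0], [0, -0.048, 0.135, 0], [0, -0.048, 0.135, 0], [0, -0.048, 0.135, 0], [0, -0.048, 0.135, 0], [0, -0.048, 0.135, 0], [0, -0.048, 0.135, 0], [0, -0.048, 0.135, 0], [0, -0.048, 0.135, 0], [0, -0.048, 0.135, 0], [0, -0.048, 0.135, 0], [0, -0.048, 0.135, 0], [0, -0.048, 0.135, 0], [0, -0.024, 0.068, 0], [0, 0, 0, 0], [0, 0, 0, 0], [0, 0, 0, 0]]])

```text
t: 23.27
tool_pos: [0.3863, -0.2993, 0.1687]
tool_rot: [1.353, 1.113, -1.353]
contact_force: [0.1, -0.2, -1.3]
opening: 0.0529
```

```bash
python3 w.py w12.png carton caddy; python3 g.py 0.386 -0.2995 0.04 -11.3
cat > c.py <<'E'
from h import *
im=cam('top')
for r in ctrl.trace('top','caddy')[:1]:
    P=region(im,r['region']);P=P[P[:,2]<.02];print(r['score'],len(P),cv2.minAreaRect(P[:,:2].astype(np.float32)))
E
python3 c.py
```

```text
carton 0.65 [243. 255.] 24318 zt 0.1756 rect [ 0.3876 -0.2998] [0.0542 0.0792] 78.7 circ [ 0.3886 -0.3   ] 0.0464
caddy 0.74 [134. 264.] 4633 zt 0.0115 rect [ 0.421  -0.3085] [0.0839 0.0395] 78.6 circ [ 0.4214 -0.3082] 0.0459
now [ 0.387  -0.2992  0.1695] -11.2 tilt [-1.    -0.001 -0.001] turn 0.002 rows 1 shift [ 0.518 -0.004  0.002] rows 4 each [ 0.1295 -0.0009  0.0005] turn each 0.0016
0.74 1323 ((0.38503995537757874, -0.29580196738243103), (0.08007696270942688, 0.11823337525129318), 75.16792297363281)
```

View pics/w12.png

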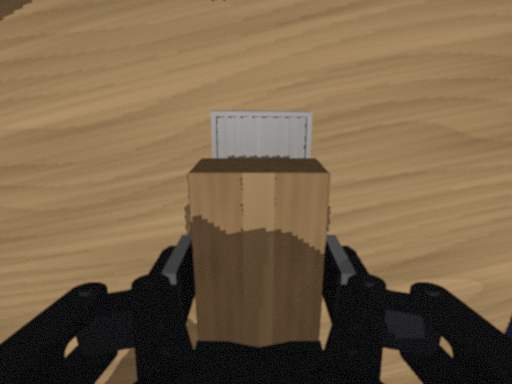

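>>> move_arm(increments=[[[0.08, -0.002, 0.008, 0], [0.12, 0, 0, 0], [0.12, 0, 0, 0], [0.1, 0, 0, 0], [0.06, 0, 0, 0], [0.03, 0, 0, 0], [0.01, 0, 0, 0], [0, 0, 0, 0], [0, 0, 0, 0], [0, 0, 0, 0]]])

```text
t: 24.35
tool_pos: [0.3867, -0.3031, 0.0417]
tool_rot: [1.352, 1.107, -1.351]
contact_force: [-0.7, -0.5, -1.3]
opening: 0.0529
```

>>> move_arm(increments=[[[0.01, 0, 0, 0], [0.008, 0, 0, 0], [0, 0, 0, 0], [0, 0, 0, 0], [0, 0, 0, 0]]])

```text
t: 24.77
tool_pos: [0.3857, -0.3022, 0.0356]
tool_rot: [1.352, 1.11, -1.352]
contact_force: [-0.2, -0.2, -0.6]
opening: 0.0528
```

>>> move_arm(increments=[[[0.008, 0, 0, 0], [0.006, 0, 0, 0], [0.004, 0, 0, 0], [0, 0, 0, 0], [0, 0, 0, 0], [0, 0, 0, 0]]])

```text
t: 25.27
tool_pos: [0.3857, -0.3022, 0.0312]
tool_rot: [1.352, 1.11, -1.353]
contact_force: [-2.3, 2.6, 3.4]
opening: 0.0532
```

>>> move_arm(increments=[[[0.003, 0, 0, 0], [0, 0, 0, 0], [0, 0, 0, 0], [0, 0, 0, 0], [0, 0, 0, 0], [0, 0, 0, 0], [0, 0, 0, 0], [0, 0, 0, 0], [0, 0, 0, 0], [-0.05, 0, 0, 0], [-0.1, 0, 0, 0], [-0.1, 0, 0, 0], [-0.1, 0, 0, 0], [-0.1, 0, 0, 0], [-0.12, 0, 0, 0], [0, 0, 0, 0], [0, 0, 0, 0]]], gripper=0)

```text
t: 26.68
tool_pos: [0.3867, -0.3033, 0.1754]
tool_rot: [1.352, 1.104, -1.351]
contact_force: [-1.0, 0.3, -0.9]
opening: 0.0855
```

```bash
python3 w.py w13.png carton caddy; python3 g.py 0.573 0.118 0.17 -18
cat > t.py <<'E'
from h import *
import sys
np.set_printoptions(precision=4,suppress=True)
cams=sys.argv[1:]
for c in cams:
    im=cam(c)
    for n in ['tray','hood']:
        for r in ctrl.trace(c,n)[:1]:
            P=region(im,r['region']);f=P[(P[:,2]>.030)&(P[:,2]<.05)]; b=P[P[:,2]<.03]
            print(c,n,round(r['score'],2),len(P),'fin/top',len(f),f.mean(0) if len(f) else '',cv2.minAreaRect(f[:,:2].astype(np.float32)) if len(f)>3 else '','body',cv2.minAreaRect(b[:,:2].astype(np.float32)) if len(b)>3 else '')
E
python3 t.py top
```

```text
carton 0.85 [179. 257.] 6787 zt 0.0384 rect [ 0.3842 -0.3025] [0.0542 0.0846] 78.7 circ [ 0.3847 -0.3026] 0.0492
caddy 0.8 [155. 227.] 4982 zt 0.0119 rect [ 0.3841 -0.3011] [0.0843 0.1151] 78.3 circ [ 0.3841 -0.3018] 0.0702
now [ 0.385  -0.3015  0.1712] -11.3 tilt [-1.    -0.002 -0.002] turn 0.075 rows 1 shift [ 0.005  0.197 -1.828] rows 13 each [ 0.0004  0.0151 -0.1406] turn each 0.0749
top tray 0.56 1351 fin/top 61 [0.5618 0.1187 0.0404] ((0.5620339512825012, 0.11893457174301147), (0.011804181151092052, 0.023390332236886024), 81.1478271484375) body ((0.6189342141151428, 0.10841228067874908), (0.059417739510536194, 0.14153121411800385), 77.58902740478516)
top hood 0.84 1872 fin/top 1729 [ 0.6245 -0.119   0.0342] ((0.6251580119132996, -0.11904779821634293), (0.10086432099342346, 0.0943584144115448), 11.264080047607422) body ((0.6293100714683533, -0.1223626658320427), (0.1078953891992569, 0.10720857232809067), 11.5247802734375)
```

>>> move_arm(increments=[[[0, 0, 0, 0.019], [0, 0.012, -0.069, 0], [0, 0.024, -0.138, 0], [0, 0.024, -0.138, 0], [0, 0.024, -0.138, 0], [0, 0.024, -0.138, 0], [0, 0.024, -0.138, 0], [0, 0.024, -0.138, 0], [0, 0.024, -0.138, 0], [0, 0.024, -0.138, 0], [0, 0.024, -0.138, 0], [0, 0.024, -0.138, 0], [0, 0.024, -0.138, 0], [0, 0.024, -0.138, 0], [0, 0.012, -0.069, 0], [0, 0, 0, 0], [0, 0, 0, 0], [0, 0, 0, 0]]])

```text
t: 28.48
tool_pos: [0.5617, 0.1168, 0.1719]
tool_rot: [1.373, 1.094, -1.376]
contact_force: [-0.3, 0.2, 0.1]
opening: 0.0853
```

```bash
python3 t.py wrist;python3 w.py w14.png tray; python3 g.py 0.562 0.119 0.032 -13
```

```text
wrist tray 0.58 11627 fin/top 468 [0.563  0.1179 0.0423] ((0.561867892742157, 0.11820747703313828), (0.011290163733065128, 0.023753821849822998), 76.70542907714844) body ((0.614067554473877, 0.10682820528745651), (0.05974649265408516, 0.1490706205368042), 77.57083892822266)
wrist hood 0.8 6590 fin/top 4381 [ 0.6236 -0.0849  0.0351] ((0.6174966096878052, -0.09051801264286041), (0.09931834787130356, 0.04024827852845192), 8.529743194580078) body ((0.6185904145240784, -0.0740559995174408), (0.025949807837605476, 0.10322532057762146), 86.99553680419922)
tray 0.55 [105. 256.] 11278 zt 0.0173 rect [0.6154 0.1062] [0.0564 0.1394] 77.7 circ [0.6151 0.1062] 0.0734
now [0.5622 0.1164 0.1728] -13.1 tilt [-1.  0.  0.] turn -0.001 rows 1 shift [ 0.563 -0.003 -0.01 ] rows 4 each [ 0.1408 -0.0007 -0.0025] turn each -0.0006
```

View pics/w14.png

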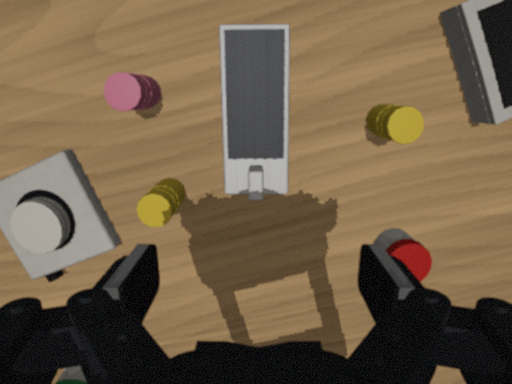

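>>> move_arm(increments=[[[0, 0, -0.008, 0], [0, 0, 0, 0], [0, 0, 0, 0], [0, 0, 0, 0], [0, 0, 0, 0], [0, 0, 0, 0], [0.08, 0, 0, 0], [0.12, 0, 0, 0], [0.12, 0, 0, 0], [0.12, 0, 0, 0], [0.07, 0, 0, 0], [0.03, 0, 0, 0], [0.01, 0, 0, 0], [0, 0, 0, 0], [0, 0, 0, 0], [0, 0, 0, 0]]], gripper=0.5)

```text
t: 30.07
tool_pos: [0.5643, 0.1195, 0.0374]
tool_rot: [1.376, 1.091, -1.371]
contact_force: [0.2, -0.4, -0.2]
opening: 0.0428
```

>>> move_arm(increments=[[[0.012, -0.006, 0, 0], [0, 0, 0, 0], [0, 0, 0, 0], [0, 0, 0, 0], [0, 0, 0, 0], [0, 0, 0, 0], [0, 0, 0, 0], [0, 0, 0, 0], [0, 0, 0, 0], [0, 0, 0, 0], [0, 0, 0, 0], [0, 0, 0, 0]]], gripper=1, squeeze=90)

```text
t: 31.07
tool_pos: [0.5617, 0.1197, 0.033]
tool_rot: [1.374, 1.093, -1.373]
contact_force: [-1.6, 0.1, 6.0]
opening: 0.0101
```

>>> move_arm(increments=[[[-0.02, 0, 0, 0], [-0.04, 0, 0, 0], [-0.06, 0, 0, 0], [-0.08, 0, 0, 0], [-0.08, 0, 0, 0], [-0.08, 0, 0, 0], [-0.06, 0, 0, 0], [-0.03, 0, 0, 0], [0, 0, 0, 0], [0, 0, 0, 0]]])

```text
t: 31.9
tool_pos: [0.5611, 0.1196, 0.1446]
tool_rot: [1.374, 1.094, -1.374]
contact_force: [-1.1, -0.1, -1.7]
opening: 0.0104
```

```bash
python3 w.py w15.png tray; python3 g.py 0.44 -0.156 0.14 11
cat > tz.py <<'E'
from h import *
for c in ['wrist']:
    im=cam(c);r=ctrl.trace(c,'tray')[0];P=region(im,r['region'])
    P=P[P[:,2]<np.percentile(P[:,2],98)]
    A=np.c_[P[:,:2],np.ones(len(P))];P=P[np.abs(P[:,2]-np.median(P[:,2]))<.012];A=np.c_[P[:,:2],np.ones(len(P))]
    k=np.linalg.lstsq(A,P[:,2],rcond=None)[0];print(c,r['score'],'slope',k,'median',np.median(P,0),'zrange',P[:,2].min(),P[:,2].max(),'rect',cv2.minAreaRect(P[:,:2].astype(np.float32)))
E
python3 tz.py
```

```text
tray 0.64 [123. 258.] 32972 zt 0.1457 rect [0.566  0.1158] [0.0283 0.0316] 26.2 circ [0.5676 0.1178] 0.0187
tray 0.36 [218.  58.] 8040 zt 0.0202 rect [0.5643 0.3159] [0.1072 0.1019] 9.4 circ [0.5687 0.317 ] 0.0689
tray 0.15 [ 46. 495.] 4117 zt 0.0355 rect [ 0.626 -0.077] [0.0685 0.0163] 7.8 circ [ 0.6253 -0.0717] 0.0344
now [0.5603 0.1195 0.1431] -13.0 tilt [-1.    -0.003  0.001] turn -0.266 rows 4 shift [ 0.012 -0.683  0.99 ] rows 9 each [ 0.0014 -0.0758  0.11  ] turn each -0.0666
wrist 0.69 slope [-0.00511466  0.00060878  0.12834304] median [0.61877142 0.10556951 0.12521879] zrange 0.12194471705394294 0.1371695371095279 rect ((0.6057952046394348, 0.1085948795080185), (0.05647755414247513, 0.12008581310510635), 76.94561767578125)
```

View pics/w15.png

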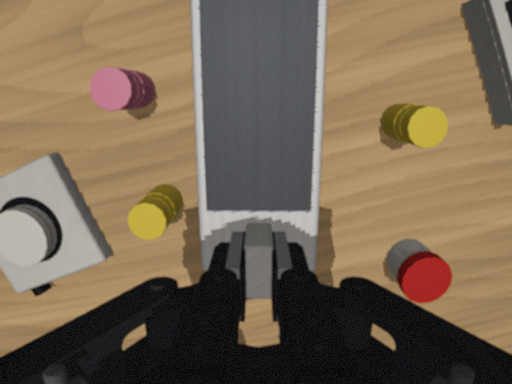

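>>> move_arm(increments=[[[0, 0, 0, -0.066], [0, 0, 0, -0.067], [0, 0, 0, -0.067], [0, 0, 0, -0.067], [0, -0.038, 0.055, 0], [0, -0.076, 0.11, 0], [0, -0.076, 0.11, 0], [0, -0.076, 0.11, 0], [0, -0.076, 0.11, 0], [0, -0.076, 0.11, 0], [0, -0.076, 0.11, 0], [0, -0.076, 0.11, 0], [0, -0.076, 0.11, 0], [0, -0.038, 0.055, 0], [0, 0, 0, 0], [0, 0, 0, 0], [0, 0, 0, 0]]])

```text
t: 33.52
tool_pos: [0.4409, -0.1555, 0.1442]
tool_rot: [1.066, 1.296, -1.066]
contact_force: [-0.5, -0.8, -1.4]
opening: 0.0101
```

```bash
python3 tz.py; python3 g.py 0.4416 -0.1563 0.033 11.2
cat > hd.py <<'E'
from h import *
for c in ['wrist','top','scene']:
    im=cam(c)
    for r in ctrl.trace(c,'hood')[:2]:
        P=region(im,r['region']);P=P[(P[:,2]>.03)&(P[:,2]<.042)]
        print(c,r['score'],len(P),cv2.minAreaRect(P[:,:2].astype(np.float32)) if len(P)>5 else '')
E
python3 hd.py; python3 w.py w16.png
```

```text
wrist 0.67 slope [-0.0028766   0.00078706  0.12804831] median [ 0.4997474  -0.14426192  0.12647065] zrange 0.1229810355983898 0.1384897670926175 rect ((0.4864499568939209, -0.1468961238861084), (0.12094514816999435, 0.05654998496174812), 10.95427417755127)
now [ 0.4412 -0.1551  0.1444] 11.1 tilt [-1.    -0.    -0.001] turn -0.001 rows 1 shift [0.446 0.001 0.005] rows 3 each [0.1486 0.0002 0.0017] turn each -0.0006
wrist 0.49 438 ((0.5629869103431702, -0.2954263985157013), (0.028381619602441788, 0.01567520946264267), 21.374555587768555)
top 0.86 1722 ((0.6246835589408875, -0.11925584077835083), (0.10033804178237915, 0.09482340514659882), 10.874176979064941)
scene 0.73 1477 ((0.6251822710037231, -0.12079760432243347), (0.10099057108163834, 0.09873683005571365), 11.308667182922363)
```

View pics/w16.png

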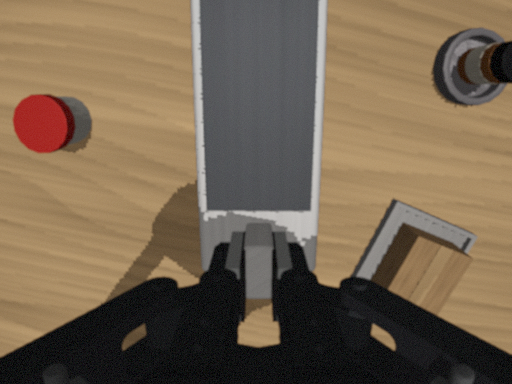

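>>> move_arm(increments=[[[0.06, 0, 0.004, 0], [0.1, 0, 0, 0], [0.1, 0, 0, 0], [0.08, 0, 0, 0], [0.05, 0, 0, 0], [0.02, 0, 0, 0], [0.01, 0, 0, 0], [0, 0, 0, 0], [0, 0, 0, 0], [0, 0, 0, 0], [0, 0, 0, 0]]])

```text
t: 34.88
tool_pos: [0.442, -0.1575, 0.041]
tool_rot: [1.066, 1.292, -1.065]
contact_force: [0.0, -0.7, -1.0]
opening: 0.0102
```

```bash
python3 g.py 0.5465 -0.1355 0.033 11.2
```

```text
now [ 0.442  -0.1575  0.041 ] 11.1 tilt [-1.     0.002  0.001] turn -0.002 rows 1 shift [ 0.032  0.427 -0.005] rows 3 each [ 0.0106  0.1424 -0.0017] turn each -0.0015
```

>>> move_arm(increments=[[[0.01, 0, -0.005, 0], [0.01, 0, 0, 0], [0.008, 0, 0, 0], [0, 0, 0, 0], [0, 0, 0, 0], [0, 0, 0, 0]]])

```text
t: 35.38
tool_pos: [0.4411, -0.1558, 0.033]
tool_rot: [1.066, 1.294, -1.066]
contact_force: [-0.7, 0.8, 2.3]
opening: 0.0103
```

>>> move_arm(increments=[[[0, 0.02, 0, 0], [0, 0.04, 0, 0], [0, 0.05, 0, 0], [0, 0.05, 0, 0], [0, 0.05, 0, 0], [0, 0.05, 0, 0], [0, 0.04, 0, 0], [0, 0.03, 0, 0], [0, 0.02, 0, 0], [0, 0.01, 0, 0], [0, 0, 0, 0], [0, 0, 0, 0]]])

```text
t: 36.38
tool_pos: [0.53, -0.1385, 0.033]
tool_rot: [1.067, 1.293, -1.065]
contact_force: [2.1, 0.4, 2.6]
opening: 0.0105
```

```bash
python3 g.py 0.5465 -0.1355 0.033 11.2
```

```text
now [ 0.53   -0.1385  0.033 ] 11.0 tilt [-1.     0.002  0.   ] turn -0.002 rows 1 shift [-0.     0.067  0.001] rows 1 each [-0.      0.0672  0.0009] turn each -0.0017
```

>>> move_arm(increments=[[[0, 0.02, 0, 0], [0, 0.015, 0, 0], [0, 0.01, 0, 0], [0, 0.005, 0, 0], [0, 0.005, 0, 0], [0, 0, 0, 0], [0, 0, 0, 0]]])

```text
t: 36.97
tool_pos: [0.5424, -0.1361, 0.033]
tool_rot: [1.066, 1.295, -1.066]
contact_force: [-3.5, -0.8, 5.2]
opening: 0.0099
```

>>> move_arm(increments=[[[0, 0.005, 0, 0], [0, 0.005, 0, 0], [0, 0.004, 0, 0], [0, 0, 0, 0], [0, 0, 0, 0]]])

```text
t: 37.38
tool_pos: [0.5451, -0.1356, 0.033]
tool_rot: [1.064, 1.296, -1.068]
contact_force: [-6.8, -0.5, 8.1]
opening: 0.0102
```

>>> move_arm(increments=[[[0, 0.005, 0, 0], [0, 0.004, 0, 0], [0, 0.003, 0, 0], [0, 0, 0, 0], [0, 0, 0, 0]]])

```text
t: 37.8
tool_pos: [0.5452, -0.1355, 0.033]
tool_rot: [1.06, 1.302, -1.073]
contact_force: [-19.9, -4.1, 16.0]
opening: 0.0104
```

>>> move_arm(increments=[[[0, -0.01, 0, 0], [0, 0, 0, 0], [0, 0, 0, 0]]])

```text
t: 38.05
tool_pos: [0.5451, -0.1356, 0.033]
tool_rot: [1.064, 1.297, -1.068]
contact_force: [-8.3, -1.1, 9.1]
opening: 0.01
```

>>> move_arm(increments=[[[0, 0, 0, 0], [0, 0, 0, 0], [0, 0, 0, 0], [0, 0, 0, 0], [0, 0, 0, 0], [0, 0, 0, 0], [0, 0, 0, 0], [-0.04, 0, 0, 0], [-0.08, 0, 0, 0], [-0.12, 0, 0, 0], [-0.12, 0, 0, 0], [-0.12, -0.05, 0, 0], [-0.12, -0.1, 0, 0], [0, -0.1, 0, 0], [0, -0.1, 0, 0], [0, 0, 0, 0], [0, 0, 0, 0]]], gripper=0.4)

```text
t: 39.47
tool_pos: [0.4604, -0.1521, 0.1837]
tool_rot: [1.067, 1.292, -1.066]
contact_force: [0.3, 0.1, -0.2]
opening: 0.0511
```

```bash
python3 a.py; python3 t.py top scene wrist; python3 w.py w17.png tray hood
```

```text
[ 0.46  -0.152  0.184] [[ 0.002  0.982  0.191]
 [-0.001  0.191 -0.982]
 [-1.     0.002  0.001]] 0.05110796097053113 [ 0.269  0.058 -0.211]
top [0.482 0.009 0.879] 1.7230802
tray 0.75 [185. 324.] 460 zt 0.0417 rect [ 0.546 -0.135] [0.023 0.012] 8.0
carton 0.56 [271. 388.] 186 zt 0.039 rect [ 0.383 -0.222] [0.198 0.018] 63.9
dish 0.74 [177. 130.] 362 zt 0.0359 rect [0.567 0.317] [0.046 0.049] 69.2
vial 0.61 [141. 182.] 180 zt 0.0558 rect [0.655 0.196] [0.027 0.025] 57.3
vial 0.58 [180. 393.] 172 zt 0.0602 rect [ 0.567 -0.298] [0.023 0.025] 3.3
vial 0.51 [179. 179.] 168 zt 0.0562 rect [0.565 0.199] [0.026 0.025] 64.2
stand 0.53 [181. 387.] 256 zt 0.0175 rect [ 0.556 -0.223] [0.056 0.197] 6.8
stage 0.89 [171. 142.] 1417 zt 0.0202 rect [0.565 0.317] [0.109 0.1  ] 8.5
caddy 0.8 [276. 376.] 205 zt 0.0109 rect [ 0.35  -0.282] [0.07  0.036] 76.0
caddy 0.27 [182. 388.] 244 zt 0.0175 rect [ 0.556 -0.223] [0.056 0.203] 6.7
hood 0.7 [158. 316.] 1836 zt 0.0366 rect [ 0.625 -0.119] [0.101 0.095] 11.3
hood 0.32 [224. 266.] 269 zt 0.0441 rect [0.463 0.006] [0.039 0.039] 0.7
jar 0.62 [245. 128.] 915 z
[... 2711 characters left out ...]
606275618076324), (0.04349168390035629, 0.015397019684314728), 6.999082565307617) body ((0.5540401935577393, -0.13441146910190582), (0.04896855354309082, 0.06008218228816986), 10.963715553283691)
wrist hood 0.72 4341 fin/top 4149 [ 0.5862 -0.1287  0.0352] ((0.5863996744155884, -0.12882719933986664), (0.024044141173362732, 0.09622016549110413), 10.990950584411621) body ((0.5867339372634888, -0.12934520840644836), (0.02816588617861271, 0.10848242789506912), 13.667633056640625)
tray 0.7 [ 60. 257.] 3956 zt 0.0431 rect [ 0.5451 -0.1359] [0.0237 0.0115] 11.2 circ [ 0.545  -0.1356] 0.0128
hood 0.82 [ 14. 258.] 4352 zt 0.0367 rect [ 0.5867 -0.1288] [0.0241 0.0965] 11.4 circ [ 0.5854 -0.129 ] 0.0491
```

View pics/scene0.png

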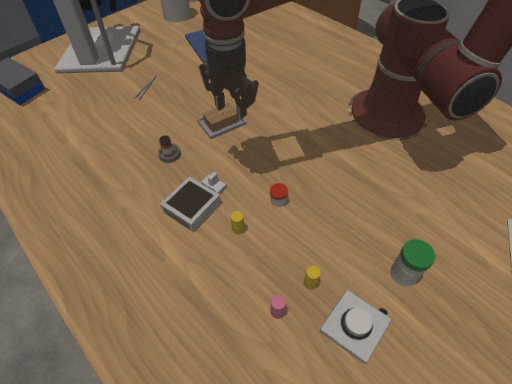

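View pics/w17.png

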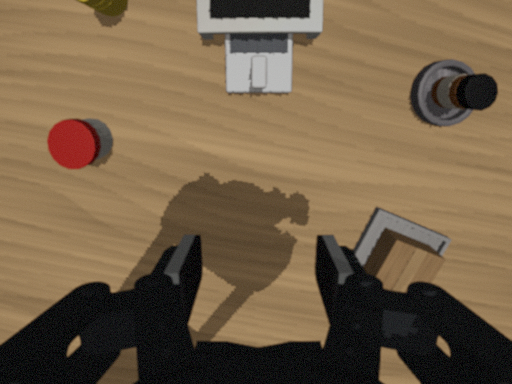

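```bash
python3 -c "
from station import ctrl
print(ctrl.get_obs()['t'],ctrl.finish_job())"
```

```text
the job is handed in; nothing more can be done
41.1667 None
```

I took the stack apart, put all four things away and handed the job in at about 41 s of the 128 s allowed. `finish_job` gave no verdict, so the results below are from my own last camera checks.

| Thing | Where it ended up | Off target | Limit |
|---|---|---|---|
| Vial | in the cup stand, on its floor | about 2 mm | 13 mm |
| Dish | on the stage, level, by the disc's centre | about 1 mm | 12 mm |
| Carton | flat in the caddy | about 1.5 mm | 18 mm |
| Tray | fully home, fin out at the front and lying where the full-home geometry puts it | within 2 mm | 12 mm |

- **Tray:** it came up hard against the back stop. The last push raised the force to about 20 N with no further movement. It lies in line with the hood to within about 1°.
- **Bystanders:** the jar and the pot read within about 1 mm of where they stood at the start, and I touched none of the pink or yellow look-alikes.
- **Robot:** it stood clear of everything, with the gripper about 18 cm above the bench.

**Checks that disagreed:**
- The depth readings were consistently 1–2 mm higher than the heights in the text.
- In the last overhead and scene pictures, some of the network's outlines ran into their neighbours and were unusable, for example the carton and caddy partly hidden by the arm. For the carton I relied on the wrist camera reading taken just after release.
- Early on I took the tray to lie along the carton. It was really turned about 5° from it, and I re-measured it before gripping the fin.

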